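Seat the culture dish in the three-pin nest

ROBOT

A 7-joint arm with a two-finger parallel gripper is mounted at the origin on the work surface. World frame = base frame: x ahead of the robot, y to its left, z up, the work surface at z = 0. Lengths are in m, angles in rad, forces in N, time in s.
With the tool pointing down it reaches from about 0.4 to 0.85 m from the base axis. Payload 4.5 kg.
Tool frame: the origin (TCP) lies at the very end of the fingers, on their centre line; the grasp point (between the pads) lies 19 mm behind it (tcp_to_grasp is the z of the grasp point in the tool frame, in m); z points along the fingers, y is the line along which they close (so a half turn about z gives the same grasp; the last joint's range is limited). The gripper opens to 88 mm and grips with 3 to 60 N. Pads are 18 mm wide; open, the fingers measure 123 mm over their backs; the gripper's body (75 mm by 187 mm) begins 45 mm behind the grasp point.
Start: joints at [-1.202, 0.689, -0.195, 1.565, 0.157, 0.902, -0.215], TCP at [0.205, 0.59, 0.239] pointing down, gripper open.
Joint ranges: [-3.01, 3.01], [-0.46, 2.08], [-1.47, 1.51], [0.13, 2.56], [-1, 4.14], [0.04, 2.09], [-2.66, 2.66]. Speed limits (rad/s): [2.57, 2.57, 3.14, 3.14, 3.14, 3.14, 3.14].

INTERFACE

Orientations are given as a unit quaternion [x, y, z, w].
In Python, from plant import * gives the robot as it stands. The module is installed in compiled form; this text tells all that it offers.
- The arm moves only by the shell command python3 -m jog 'ROWS' [OPENING] [FORCE]. ROWS is JSON, a list that holds one entry, the list of rows, each a list of 6 numbers: the shift along the tool's x, y, z in m, then the turn, a rotation vector about the tool's x, y, z in rad. In form: [[[dx, dy, dz, ax, ay, az], ...]]. A call has 1 to 12 rows; each row shifts and turns the commanded pose from where the row before left it, along the tool's axes as they then stand; what a row does not reach is not made up. A row lasts 1/8 s, in which the tool goes at most 62.5 mm and 10.7 degrees, less where a joint would pass 70% of its speed; a pose out of reach is approached as far as the arm can. A call with a gripper value outside its range is refused whole. OPENING is the finger opening in m, from 0 to 0.0881, set as the call begins (- or left out, the last holds). The fingers move at their own pace and stop on an object; FORCE is the grip in N (left out, the last holds). Time passes only in rows, so rows that do not move let the fingers close. It gives the time, the measured TCP pose, the force, the opening and the grip force at its end, in the units of the state.
- get_state(): the state, without advancing time (a new reading comes with each control period).
- snapshot(name): name is "scene" or "top" or "wrist"; returns a dict with "frame" (400x640x3 uint8, red, green, blue), "mtx" (3x3 intrinsics, pixels), "xyz" and "orientation" of the camera in the world; the wrist camera has in their place "mount" (4x4, takes a point from camera to tool coordinates, whose origin is the TCP and whose axes are the flange's). Camera axes: x right, y down, z forward; pixel columns grow to the right and rows downward; lengths in m; the calibration is good to about 2 mm. The wrist camera is an equidistant fisheye: a pixel r from the principal point sees the ray r / f radians off the axis. A picture is of the moment at which its call begins: read the wrist's pose just before it. There is no depth.
- finish_job(): hands the job in; it is judged then, once.
The state is a dict: "clock": time; "q": joint angles; "qd": joint speeds; "joint_torque": joint torques, N m; "tool_pos": TCP position; "eef_rot": TCP orientation; "contact_force": force on the tool from outside, world axes, zero at the start; "moment": the same for the moment, N m; "opening": opening from 0.0 (shut) to 1.0 (fully open); "finger_force": force on a finger pad.
Only numpy, scipy, OpenCV 4.12 (cv2) and the standard library are available. Lean on these libraries where they do the work, as an engineer would, in place of code of your own. Each camera call takes 0.05 s, during which the arm holds its last target. There are 200 camera calls.

TASK

The large round culture dish on the light stage is next to be photographed: slide it flat across the stage, without lifting it, into the nest of three steel pins until it is fully home against them. Leave the small round dish where it stands.

Things in the scene. Friction and masses are not known exactly. Their poses are not given: they have to be found in the camera images.
- large_dish_center (a point): Centre (half-way up) of the large round culture dish: a closed clear dish with amber gel in it, 88 mm in diameter, 25 mm high, about 0.13 kg, loose, standing flat on the light stage; too wide for most grippers, it slides easily when pushed at its side wall. Its z axis is its round axis.
- small_dish_center (a point): Centre (half-way up) of the small round dish, a bystander: same look, 55 mm in diameter, 25 mm high, loose on the same stage, beside the large one.
- nest_center (a point): Fixed point on the stage where the large dish's centre lies when it touches all three pins, 12.5 mm above the stage top; its axes are the stage's. The pins: upright rigid steel, 12 mm in diameter, 25 mm high, axes 50 mm from this point, at -60, 0 and +60 degrees about z from its x axis. The nest is open on its -x side.
- stage: Light stage: fixed aluminium plate with a white top, 300 (x) by 260 (y) by 15 mm, flat on the table, turned about the vertical. Origin: centre of its underside. The nest is 55 mm from its centre towards +x. Both dishes start on its -x half, one to the left, one to the right; the straight way from the large dish to the nest is clear.
Things that resemble listed ones, but are neither listed nor needed, are in the scene too. Leave any black, blue or pink look-alike of the part that bears large_dish_center alone.

How it is judged:
By the outcome, as a careful person would: the job done as asked, in the order asked, and still so for the second after the job is handed in, with the robot touching nothing.
It also fails if it takes over 48 s, if anything falls off the work surface, if the arm or the gripper's body presses on something with over 40 N, if the wrist force passes 120 N, or if a joint passes its speed limit or range.

## Working session

There is one attempt and no reset: what is moved stays moved. The work goes in short steps, Python scripts to look and compute and a shell command to move; the robot and the scene stay as the last step left them, time stands still between calls to the robot, and variables do not carry over. Pictures are saved under pics/ and viewed, at most 10 in all, crops included, and the job is handed in when it is done.

```bash
mkdir -p pics; cat > h.py <<'E'
from plant import *
import numpy as np, cv2
from scipy.spatial.transform import Rotation as R
def save(n,f):
    s=snapshot(n); cv2.imwrite(f'pics/{f}.png',s['frame'][:,:,::-1]); np.savez(f'pics/{f}.npz',**{k:v for k,v in s.items()}); return s
def pt(s,uv,z):
    o=s['orientation']; M=R.from_quat(o).as_matrix() if np.size(o)==4 else np.array(o)
    d=M@np.linalg.solve(s['mtx'],[uv[0],uv[1],1]); c=np.array(s['xyz']); return c+d*(z-c[2])/d[2]
E
python3 - <<'E'
from h import *
s=save('top','top0'); print(s['mtx'],s['xyz'],s['orientation']); s=save('scene','scene0'); st=get_state(); print(st['tool_pos'],st['eef_rot'],st['clock'],st['contact_force'])
E
```

```text
[[376.27237708   0.         319.21000014]
 [  0.         376.27237708 201.79492989]
 [  0.           0.           1.        ]] [0.51161681 0.15228642 0.72546993] [-0.70590122  0.70731241 -0.03386663  0.01629941]
[0.20519531 0.58976905 0.23799562] [ 1.66561344e-01  9.86030764e-01 -8.01791252e-04 -9.28376636e-05] 0.1 [0.58186363 0.32547524 1.34264302]
```

View pics/top0.png

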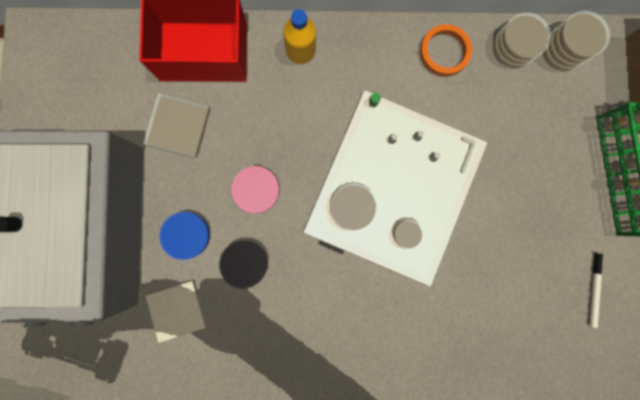

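View pics/scene0.png

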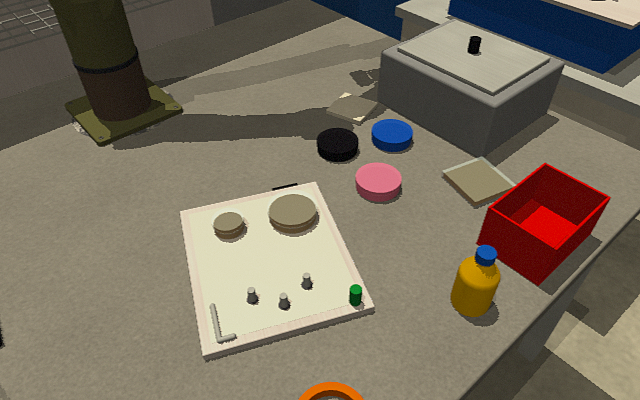

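Top view, with image up = +x and left = +y:
- The large dish is at (352,206) and the small dish at (408,233).
- The pins are at about (392,138), (419,135) and (435,156).
- Possible confusions are pink (255,189), blue (185,235), black (244,263) and the small dish (408,233). I choose the clear disc on the stage at (352,206) and check it in a crop.

```bash
python3 - <<'E'
import cv2
f=cv2.imread('pics/top0.png')[85:290,300:490]
cv2.imwrite('pics/crop0.png',cv2.resize(f[:, :],(570,600),interpolation=cv2.INTER_CUBIC)); print(570/190,600/205)
E
```

```text
3.0 2.926829268292683
```

View pics/crop0.png

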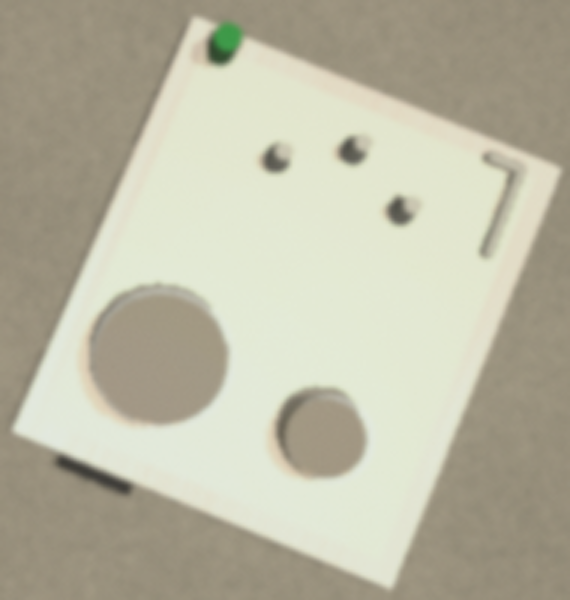

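The crop confirms a clear, closed disc. Its lid centre is at crop (159,356) and the small dish lid is at (326,436). The pin tops are at (283,152), (361,144) and (409,204), and the stage corners at (195,15), (562,168), (393,588), (13,432).

```bash
cat >> h.py <<'E'
def ld(f): return dict(np.load(f'pics/{f}.npz'))
E
python3 - <<'E'
from h import *
s=ld('top0')
g=lambda c,z: pt(s,(300+(c[0]+.5)/3-.5,85+(c[1]+.5)/2.927-.5),z)
C=[g(c,.015) for c in [(195,15),(562,168),(393,588),(13,432)]]
c=np.mean(C,0); print('sides',[np.linalg.norm(C[i]-C[(i+1)%4]).round(4) for i in range(4)])
xd=(C[0]+C[1]-C[2]-C[3]);xd/=np.linalg.norm(xd); yd=np.cross([0,0,1],xd)
print('centre',c,'yaw',np.degrees(np.arctan2(xd[1],xd[0])),'nest',c+.055*xd)
n=c+.055*xd
for p in [(283,152),(361,144),(409,204)]:
  q=g(p,.04)-n; print('pin',np.hypot(q@xd,q@yd),np.degrees(np.arctan2(q@yd,q@xd)))
P=np.array([g(p,.04)[:2] for p in [(283,152),(361,144),(409,204)]])
A=np.c_[2*P,np.ones(3)]; sol=np.linalg.solve(A,(P**2).sum(1)); print('pin circ',sol[:2],np.sqrt(sol[2]+sol[:2]@sol[:2]))
L=g((159,356),.04);S=g((326,436),.04);print('L',L,'S',S)
print('diam',np.linalg.norm(g((90,356),.04)-g((228,356),.04)),np.linalg.norm(g((284,436),.04)-g((367,436),.04)))
d=(n-L)[:2];print('push',np.linalg.norm(d),np.degrees(np.arctan2(d[1],d[0])), 'L in stage',(L-c)@xd,(L-c)@yd,'S',(S-c)@xd,(S-c)@yd)
st=get_state();M=R.from_quat(st['eef_rot']).as_matrix();print(M.round(3))
E
```

```text
sides [np.float64(0.2577), np.float64(0.2973), np.float64(0.258), np.float64(0.2993)]
centre [ 0.59162717 -0.01404634  0.015     ] yaw -23.111326966074014 nest [ 0.64221308 -0.03563489  0.015     ]
pin 0.050421356345946626 61.60168199741241
pin 0.048057084054329284 1.8723455547432934
pin 0.0469085256337312 -59.27328320417256
pin circ [ 0.64185712 -0.03328774] 0.04928216322626985
L [0.55200887 0.07397183 0.04      ] S [ 0.50185639 -0.0275076   0.04      ]
diam 0.0843636960705987 0.050848952747208256
push 0.1419522147981884 -50.546280794066185 L in stage -0.07098748383214544 0.06540325071245248 S -0.0772823304840322 -0.04761763835187009
[[-0.945  0.328 -0.   ]
 [ 0.328  0.945 -0.002]
 [-0.    -0.002 -1.   ]]
```

Everything fits: the stage sides, the pin circle (49 mm) and the nest at about (0.642,-0.034). The plan is to set the fingers 50 mm apart as a cradle and push along -50.5°, starting about 75 mm behind the dish at (0.504,0.132), with tool -x as the push direction.

```bash
python3 -m jog '[[[-0.0394,-0.0304,0,0,0,0],[-0.0394,-0.0304,0,0,0,0],[-0.0394,-0.0304,0,0,0,0],[-0.0394,-0.0304,0,0,0,0],[-0.0394,-0.0304,0,0,0,0],[-0.0394,-0.0304,0,0,0,0],[-0.0394,-0.0304,0,0,0,0],[-0.0394,-0.0304,0,0,0,0],[-0.0394,-0.0304,0,0,0,0],[-0.0394,-0.0304,0,0,0,0],[-0.0394,-0.0304,0,0,0,0]]]' 0.05 20
python3 -m jog '[[[0,0,0,0,0,0.137],[0,0,0,0,0,0.137],[0,0,0,0,0,0.137],[0,0,0,0,0,0.137],[0,0,0,0,0,0]]]'
cat > rel.py <<'E'
from h import *
st=get_state();p=np.array(st['tool_pos']);M=R.from_quat(st['eef_rot']).as_matrix()
L=np.array([.552,.074,.022]);n=np.array([.642,-.034,.022])
print(p.round(4),'xdir',np.degrees(np.arctan2(M[1,0],M[0,0])).round(2),'tilt',M[:,2].round(4),'open',st['opening'],'F',np.round(st['contact_force'],1),st['clock'])
print('L in tool',(M.T@(L-p)).round(4),'nest in tool',(M.T@(n-p)).round(4))
E
python3 rel.py
```

```text
clock: 1.48
tool_pos: [0.5054, 0.1306, 0.2385]
eef_rot: [0.167, 0.986, 0.0, -0.0]
contact_force: [0.3, 0.1, 0.0]
opening: 0.567
finger_force: 0.0
clock: 2.1
tool_pos: [0.5046, 0.1321, 0.2385]
eef_rot: [0.426, 0.904, -0.0, -0.0]
contact_force: [0.3, -0.4, -0.2]
opening: 0.566
finger_force: 0.0
[0.5046 0.1321 0.2385] xdir 129.51 tilt [-5.e-04 -5.e-04 -1.e+00] open 0.5661863752754869 F [ 0.3 -0.4 -0.2] 2.1
L in tool [-7.500e-02 -2.000e-04  2.165e-01] nest in tool [-0.2156  0.0005  0.2165]
```

```bash
python3 -m jog '[[[0,0,0.04,0,0,0],[0,0,0.04,0,0,0],[0,0,0.04,0,0,0],[0,0,0.04,0,0,0],[0,0,0.02,0,0,0],[0,0,0.02,0,0,0],[0,0,0.01,0,0,0],[0,0,0.006,0,0,0],[0,0,0,0,0,0]]]'
python3 rel.py; python3 - <<'E'
from h import *
s=save('top','top1'); cv2.imwrite('pics/crop1.png',cv2.resize(s['frame'][85:290,270:490,::-1],None,fx=2.9,fy=2.9,interpolation=2))
E
```

```text
clock: 3.22
tool_pos: [0.5049, 0.1321, 0.0228]
eef_rot: [0.427, 0.904, 0.0, 0.0]
contact_force: [-0.5, 0.1, -0.5]
opening: 0.568
finger_force: 0.0
[0.5049 0.1321 0.0228] xdir 129.45 tilt [ 1.e-04  2.e-04 -1.e+00] open 0.5683353452587722 F [-0.5  0.1 -0.5] 3.225
L in tool [-0.0748 -0.0006  0.0008] nest in tool [-0.2154  0.0003  0.0008]
```

View pics/crop1.png

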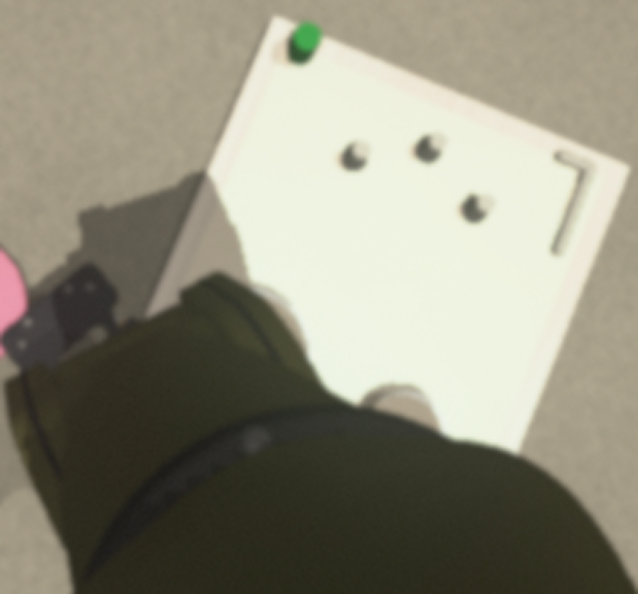

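The arm hides most of the dish, but its right edge near crop (300,320) shows that it has not moved. I start the push. Contact is expected after about 30 mm.

```bash
python3 -m jog '[[[-0.01,0,0,0,0,0],[-0.01,0,0,0,0,0],[-0.006,0,0,0,0,0],[-0.006,0,0,0,0,0],[-0.006,0,0,0,0,0],[-0.008,0,0,0,0,0],[-0.01,0,0,0,0,0],[-0.01,0,0,0,0,0],[-0.01,0,0,0,0,0],[-0.01,0,0,0,0,0],[-0.008,0,0,0,0,0],[-0.006,0,0,0,0,0]]]'
python3 rel.py; python3 - <<'E'
from h import *
s=save('scene','sc2'); cv2.imwrite('pics/crop2.png',cv2.resize(s['frame'][150:370,160:400,::-1],None,fx=2.7,fy=2.7,interpolation=2))
E
```

```text
clock: 4.78
tool_pos: [0.5687, 0.0544, 0.0227]
eef_rot: [0.427, 0.904, 0.0, 0.0]
contact_force: [-0.2, -0.1, -0.7]
opening: 0.564
finger_force: 0.3
[0.5687 0.0544 0.0227] xdir 129.4 tilt [ 1.e-04  0.e+00 -1.e+00] open 0.5642621609703959 F [-0.2 -0.1 -0.7] 4.775
L in tool [ 0.0258 -0.0004  0.0007] nest in tool [-0.1148  0.0006  0.0007]
```

View pics/crop2.png

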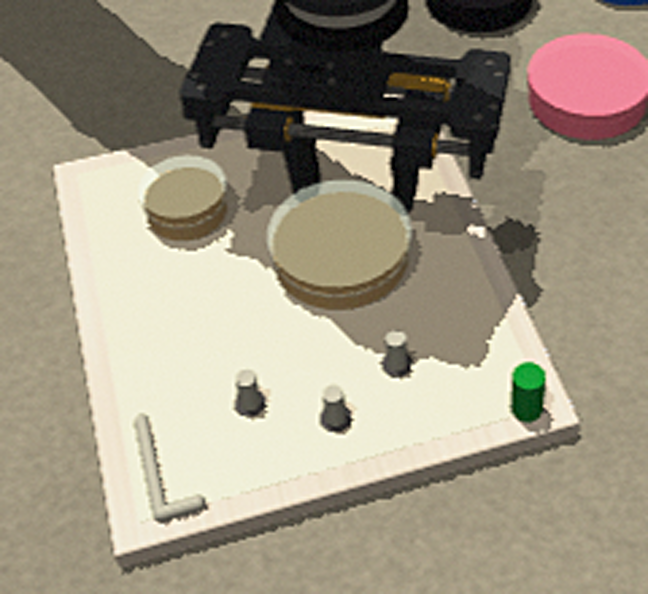

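The dish sits snugly in the cradle at crop (340,240), with the small dish clear at (185,195). The straight line would graze the +60° pin. So I back off 3 mm, pivot about the dish to push at -45° in the stage frame, and then pivot again to come in along stage +x.

```bash
python3 -m jog '[[[0.003,0,0,0,0,0],[-0.0005,0.0072,0,0,0,0.15],[-0.0005,0.0072,0,0,0,0.15],[-0.003,0,0,0,0,0],[-0.006,0,0,0,0,0],[-0.006,0,0,0,0,0],[-0.006,0,0,0,0,0],[-0.006,0,0,0,0,0],[-0.006,0,0,0,0,0],[-0.006,0,0,0,0,0],[-0.004,0,0,0,0,0],[0,0,0,0,0,0]]]'
python3 -m jog '[[[0.003,0,0,0,0,0],[-0.0006,-0.0075,0,0,0,-0.157],[-0.0006,-0.0075,0,0,0,-0.157],[-0.0006,-0.0075,0,0,0,-0.157],[-0.0006,-0.0075,0,0,0,-0.157],[-0.0006,-0.0075,0,0,0,-0.157],[0,0,0,0,0,0]]]'
python3 rel.py; python3 - <<'E'
from h import *
s=save('scene','sc3'); cv2.imwrite('pics/crop3.png',cv2.resize(s['frame'][150:370,160:400,::-1],None,fx=2.7,fy=2.7,interpolation=2))
E
```

```text
clock: 6.32
tool_pos: [0.5952, 0.0243, 0.0227]
eef_rot: [0.558, 0.83, -0.0, 0.0]
contact_force: [0.3, -0.8, -0.3]
opening: 0.568
finger_force: 0.0
clock: 7.2
tool_pos: [0.5674, 0.0013, 0.0227]
eef_rot: [0.199, 0.98, -0.0, -0.0]
contact_force: [0.3, 0.5, -0.6]
opening: 0.563
finger_force: 0.0
[0.5674 0.0013 0.0227] xdir 157.08 tilt [-5.e-04  0.e+00 -1.e+00] open 0.5631691995629121 F [ 0.3  0.5 -0.6] 7.2
L in tool [0.0425 0.0609 0.0007] nest in tool [-0.0824 -0.0035  0.0007]
```

View pics/crop3.png

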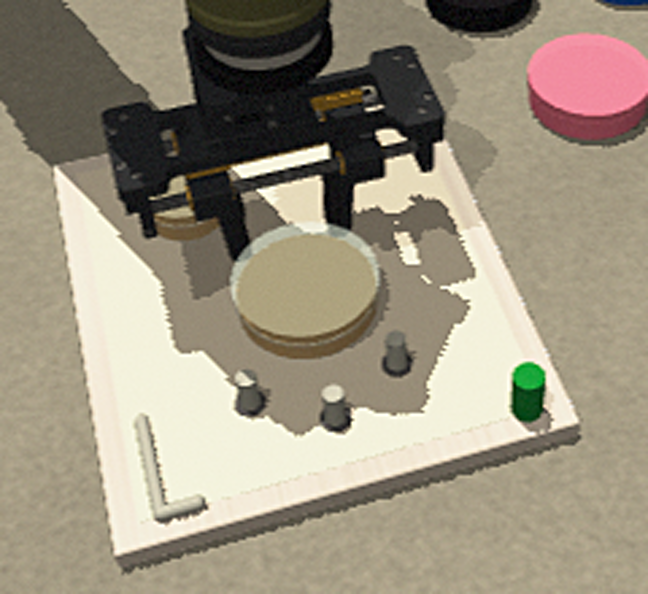

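The dish stands in front of the nest mouth at crop (305,285), with the cradle facing stage +x. The final push is about 37 mm, and I slow down near the end.

```bash
python3 -m jog '[[[-0.005,-0.0007,0,0,0,0],[-0.005,-0.0007,0,0,0,0],[-0.005,-0.0007,0,0,0,0],[-0.005,-0.0007,0,0,0,0],[-0.005,-0.0007,0,0,0,0],[-0.004,0,0,0,0,0],[-0.003,0,0,0,0,0],[-0.002,0,0,0,0,0],[0,0,0,0,0,0]]]'
python3 -m jog '[[[-0.001,0,0,0,0,0],[-0.001,0,0,0,0,0],[0,0,0,0,0,0]]]'
python3 rel.py
```

```text
clock: 8.38
tool_pos: [0.598, -0.0147, 0.0227]
eef_rot: [0.198, 0.98, 0.0, 0.0]
contact_force: [0.1, -0.3, -0.9]
opening: 0.572
finger_force: 0.0
clock: 8.75
tool_pos: [0.5986, -0.0152, 0.0225]
eef_rot: [0.197, 0.98, -0.0, -0.001]
contact_force: [-4.1, 0.8, 1.3]
opening: 0.564
finger_force: 1.7
[ 0.5986 -0.0152  0.0225] xdir 157.23 tilt [-0.0021  0.     -1.    ] open 0.56357188104724 F [-4.1  0.8  1.3] 8.75
L in tool [0.0775 0.0642 0.0007] nest in tool [-0.0473 -0.0005  0.0005]
```

```bash
python3 -m jog '[[[-0.001,0,0,0,0,0],[0,0,0,0,0,0]]]'; python3 -m jog '[[[-0.001,0,0,0,0,0],[0,0,0,0,0,0],[0,0,0,0,0,0]]]'
python3 rel.py; python3 - <<'E'
from h import *
s=save('scene','sc4'); cv2.imwrite('pics/crop4.png',cv2.resize(s['frame'][210:320,200:350,::-1],None,fx=5,fy=5,interpolation=2))
E
```

```text
clock: 9.0
tool_pos: [0.5989, -0.0157, 0.0225]
eef_rot: [0.197, 0.98, -0.0, -0.002]
contact_force: [-5.9, 0.7, 3.7]
opening: 0.568
finger_force: 2.7
clock: 9.38
tool_pos: [0.5992, -0.0161, 0.0224]
eef_rot: [0.197, 0.98, -0.001, -0.002]
contact_force: [-5.9, 1.8, 3.0]
opening: 0.566
finger_force: 3.3
[ 0.5992 -0.0161  0.0224] xdir 157.24 tilt [-4.5e-03 -3.0e-04 -1.0e+00] open 0.5662266290192904 F [-5.9  1.8  3. ] 9.375
L in tool [0.0784 0.0648 0.0006] nest in tool [-0.0464  0.      0.0002]
```

View pics/crop4.png

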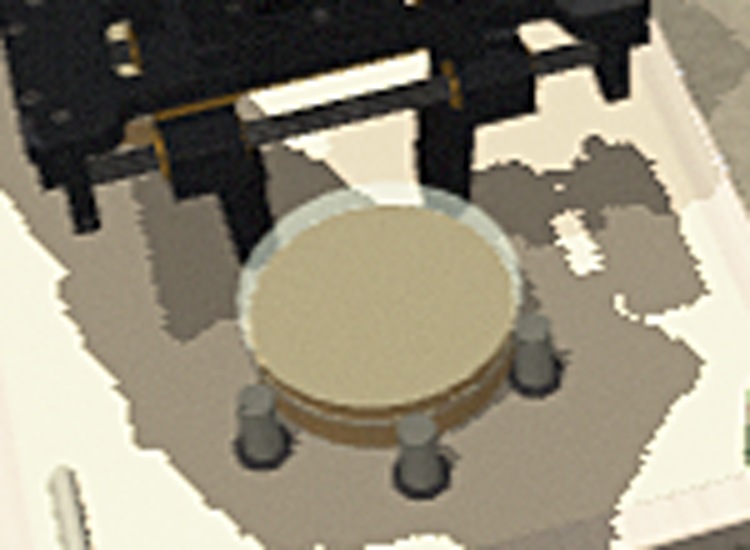

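The dish appears seated, with pins at crop (262,425), (420,455) and (535,355) all against its wall. I release, press once more, retreat and measure from above.

```bash
python3 -m jog '[[[0.006,0,0,0,0,0],[0,0,0,0,0,0],[-0.003,0,0,0,0,0],[-0.003,0,0,0,0,0],[-0.001,0,0,0,0,0],[-0.001,0,0,0,0,0],[0,0,0,0,0,0],[0,0,0,0,0,0]]]'; python3 rel.py
python3 -m jog '[[[0.006,0,0,0,0,0],[0.01,0,0,0,0,0],[0.01,0,0,0,0,0],[0,0,-0.04,0,0,0],[0,0,-0.05,0,0,0],[0,0,-0.05,0,0,0],[0.05,0,-0.04,0,0,0],[0.05,0,0,0,0,0],[0.05,0,0,0,0,0],[0,0.05,0,0,0,0],[0,0.05,0,0,0,0],[0,0.05,0,0,0,0]]]'
python3 - <<'E'
from h import *
s=save('top','top5'); cv2.imwrite('pics/crop5.png',cv2.resize(s['frame'][110:230,350:470,::-1],None,fx=5,fy=5,interpolation=2))
E
```

```text
clock: 10.42
tool_pos: [0.6002, -0.0171, 0.0224]
eef_rot: [0.198, 0.98, -0.001, -0.003]
contact_force: [-7.9, 0.9, 4.2]
opening: 0.565
finger_force: 3.9
[ 0.6002 -0.0171  0.0224] xdir 157.2 tilt [-6.4e-03 -7.0e-04 -1.0e+00] open 0.565144517008985 F [-7.9  0.9  4.2] 10.425
L in tool [0.0797 0.0653 0.0006] nest in tool [-0.0451  0.0006  0.0001]
clock: 11.92
tool_pos: [0.5004, 0.1906, 0.202]
eef_rot: [0.197, 0.98, 0.0, 0.0]
contact_force: [0.7, -0.4, 0.0]
opening: 0.568
finger_force: 0.0
```

View pics/crop5.png

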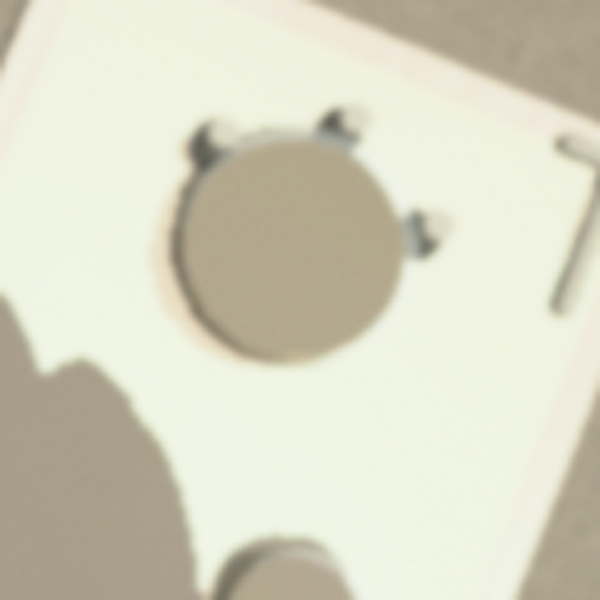

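The dish is in the nest: its gel disc is centred at crop (293,249) and the pin tops are at (221,137), (351,121), (437,225). The gel height leaves 2-3 mm of parallax uncertainty, so I check from directly above with the wrist camera.

```bash
python3 - <<'E'
from h import *
st=get_state(); s=snapshot('wrist'); m=np.array(s['mount']); print(m.round(3),s['mtx'])
M=R.from_quat(st['eef_rot']).as_matrix();p=np.array(st['tool_pos'])
c=M@m[:3,3]+p; print('cam',c,'axis',M@m[:3,2])
print('shift tool for cam over nest',(M.T@(np.array([.642,-.034,c[2]])-c)).round(4),p)
E
```

```text
[[-0.    -0.954 -0.3    0.079]
 [ 1.    -0.001  0.    -0.   ]
 [-0.001 -0.3    0.954 -0.145]
 [ 0.     0.     0.     1.   ]] [[309.70691629   0.         321.45091132]
 [  0.         309.70691629 199.24341224]
 [  0.           0.           1.        ]]
cam [0.42896958 0.22851009 0.34791508] axis [ 0.2830067  -0.10443682 -0.953415  ]
shift tool for cam over nest [-0.2969 -0.1617 -0.0014] [0.50291547 0.19993578 0.20256663]
```

```bash
python3 -m jog '[[[-0.037,-0.02,0,0,0,0],[-0.037,-0.02,0,0,0,0],[-0.037,-0.02,0,0,0,0],[-0.037,-0.02,0,0,0,0],[-0.037,-0.02,0,0,0,0],[-0.037,-0.02,0,0,0,0],[-0.037,-0.02,0,0,0,0],[-0.037,-0.02,0,0,0,0],[0,0,0.03,0,0,0],[0,0,0.03,0,0,0],[0,0,0.03,0,0,0],[0,0,0,0,0,0]]]'
cat > w.py <<'E'
from h import *
st=get_state(); s=snapshot('wrist'); m=np.array(s['mount']);M=R.from_quat(st['eef_rot']).as_matrix();p=np.array(st['tool_pos'])
K=s['mtx']; c=M@m[:3,3]+p; Rc=M@m[:3,:3]
# rectified straight-down view, 0.2 mm/px at plane z=.04, centred on nest, up = stage +x
y=np.radians(-23.1); xd=np.array([np.cos(y),np.sin(y),0]); yd=np.array([-np.sin(y),np.cos(y),0])
N=600; v,u=np.mgrid[:N,:N]; k=.0002
P=np.array([.642,-.034,.04])+((300-v)*k)[...,None]*xd+((300-u)*k)[...,None]*yd
d=(P-c)@Rc; th=np.arctan2(np.hypot(d[...,0],d[...,1]),d[...,2]); ph=np.arctan2(d[...,1],d[...,0])
mx=(K[0,2]+K[0,0]*th*np.cos(ph)).astype('f4'); my=(K[1,2]+K[1,1]*th*np.sin(ph)).astype('f4')
o=cv2.remap(s['frame'][:,:,::-1],mx,my,cv2.INTER_CUBIC); cv2.imwrite('pics/rect.png',o)
q=c-np.array([.642,-.034,0]); print('cam over px u,v,h',300-q@yd/k,300-q@xd/k,c[2],st['clock'])
E
python3 w.py
```

```text
clock: 13.52
tool_pos: [0.7085, -0.0734, 0.109]
eef_rot: [0.197, 0.98, -0.001, -0.003]
contact_force: [0.1, -0.5, 0.4]
opening: 0.566
finger_force: 0.0
cam over px u,v,h 351.43515168711025 307.8222429279326 0.25488044451620073 13.525
```

View pics/rect.png

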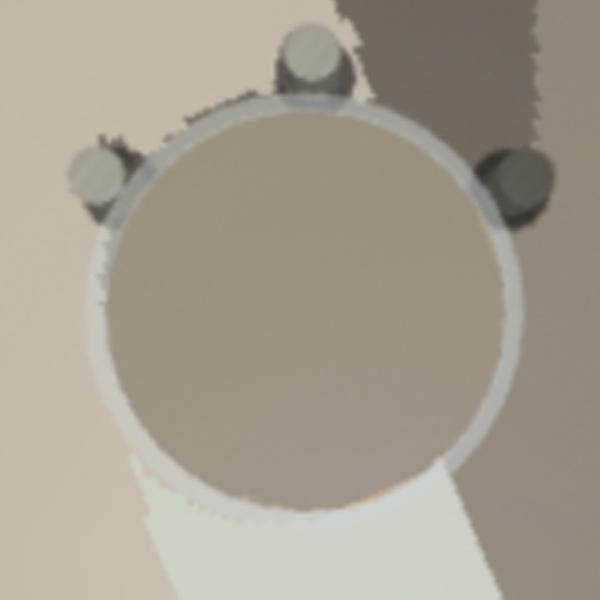

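The rectified view (0.2 mm/px, up = stage +x) shows:
- The lid centre is at (305,312), radius 218 px.
- The pin tops are at (98,174), (312,51), (526,178), so the pins' centre is about (313,299).
- The dish touches only the left pin. It is about 2.6 mm short in x and 1.6 mm to the +y side, because the cradle held it sideways.

I re-push with the fingers closed, centred on the pins' own axis, so the dish can centre itself.

```bash
python3 -m jog '[[[0,0,-0.03,0,0,0],[0.04,0.002,0,0,0,0],[0.04,0.002,0,0,0,0],[0.04,0.002,0,0,0,0],[0.041,0.002,0,0,0,0],[0,0,0.04,0,0,0],[0,0,0.04,0,0,0],[0,0,0.025,0,0,0],[0,0,0.0115,0,0,0],[0,0,0,0,0,0],[-0.01,0,0,0,0,0],[-0.006,0,0,0,0,0]]]' 0 10
sed -i 's/n=np.array.*/n=np.array([.6412,-.0365,.022])/' rel.py; python3 rel.py
```

```text
clock: 15.08
tool_pos: [0.5825, -0.0102, 0.0265]
eef_rot: [0.198, 0.98, 0.0, 0.001]
contact_force: [-0.2, -0.4, 0.6]
opening: 0.003
finger_force: 0.0
[ 0.5825 -0.0102  0.0265] xdir 157.16 tilt [ 0.003  0.    -1.   ] open 0.0029666957554193613 F [-0.2 -0.4  0.6] 15.075
L in tool [0.0608 0.0657 0.0044] nest in tool [-0.0643 -0.0015  0.0046]
```

```bash
python3 -m jog '[[[-0.002,-0.0015,0.002,0,0,0],[-0.003,0,0.001,0,0,0],[-0.002,0,0,0,0,0],[-0.002,0,0,0,0,0],[-0.001,0,0,0,0,0],[0,0,0,0,0,0]]]'; python3 rel.py
python3 -m jog '[[[-0.001,0,0,0,0,0],[-0.001,0,0,0,0,0],[-0.001,0,0,0,0,0],[-0.001,0,0,0,0,0],[0,0,0,0,0,0]]]'; python3 rel.py
```

```text
clock: 15.82
tool_pos: [0.5893, -0.0149, 0.0223]
eef_rot: [0.198, 0.98, 0.0, -0.0]
contact_force: [0.7, -0.5, 0.4]
opening: -0.0
finger_force: 0.0
[ 0.5893 -0.0149  0.0223] xdir 157.21 tilt [-0.  0. -1.] open -0.00037508336563207606 F [ 0.7 -0.5  0.4] 15.825
L in tool [0.0688 0.0675 0.0003] nest in tool [-0.0563  0.0002  0.0003]
clock: 16.45
tool_pos: [0.5921, -0.0166, 0.0221]
eef_rot: [0.198, 0.98, -0.0, -0.001]
contact_force: [-3.3, -0.4, 0.2]
opening: 0.004
finger_force: 1.6
[ 0.5921 -0.0166  0.0221] xdir 157.21 tilt [-1.6e-03 -3.0e-04 -1.0e+00] open 0.003974802931807406 F [-3.3 -0.4  0.2] 16.45
L in tool [0.0721 0.068  0.0001] nest in tool [-0.053   0.0007  0.    ]
```

```bash
python3 -m jog '[[[-0.001,0,0,0,0,0],[-0.001,0,0,0,0,0],[0,-0.002,0,0,0,0],[0,-0.002,0,0,0,0],[-0.001,0,0,0,0,0],[0,0.002,0,0,0,0],[0,0.002,0,0,0,0],[-0.001,0,0,0,0,0],[0,0,0,0,0,0]]]'; python3 rel.py
python3 -m jog '[[[0.01,0,0,0,0,0],[0.01,0,0,0,0,0],[0,0,-0.04,0,0,0],[0,0,-0.04,0,0,0],[0,0,-0.03,0,0,0],[-0.04,0,0,0,0,0],[-0.04,0,0,0,0,0],[-0.04,0,0,0,0,0],[-0.03,0,0,0,0,0],[0,0,0.02,0,0,0],[0,0,0,0,0,0]]]'; python3 w.py
```

```text
clock: 17.58
tool_pos: [0.5927, -0.0167, 0.0218]
eef_rot: [0.197, 0.98, -0.0, -0.004]
contact_force: [-9.7, 3.1, 6.6]
opening: 0.006
finger_force: 5.2
[ 0.5927 -0.0167  0.0218] xdir 157.29 tilt [-7.5e-03  6.0e-04 -1.0e+00] open 0.006029819434070577 F [-9.7  3.1  6.6] 17.575
L in tool [0.0726 0.068  0.0002] nest in tool [-0.0523  0.0005 -0.0006]
clock: 18.95
tool_pos: [0.7137, -0.0676, 0.1094]
eef_rot: [0.197, 0.98, -0.0, -0.003]
contact_force: [-0.0, 0.3, -0.3]
opening: 0.006
finger_force: 0.0
cam over px u,v,h 315.4996828617097 295.70787761337414 0.2552454007122779 18.95
```

View pics/rect.png

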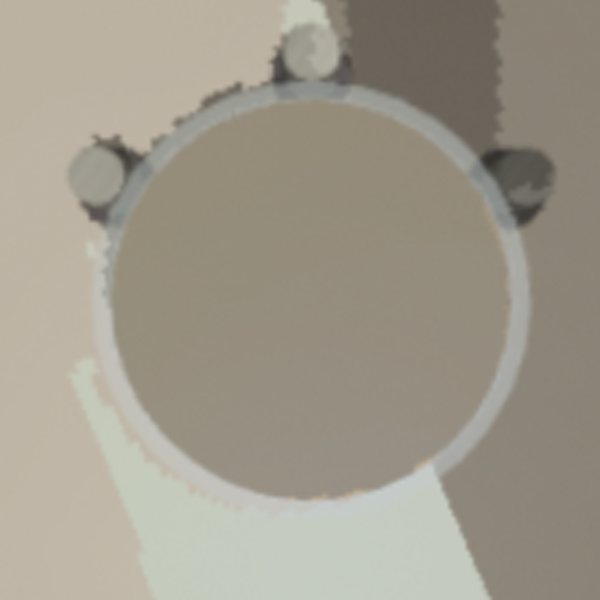

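The lid is now centred at (311,300) and the pins' centre is at about (312,298). The pin distances are 248, 250 and 247 px, about 50 mm each, so the dish is home against all three. The arm is clear of everything.

```bash
python3 -c "
from plant import *
print(finish_job())"
```

```text
the job is handed in; nothing more can be done
None
```

I slid the large dish flat across the stage into the nest, where the last wrist-camera view shows it home against all three pins to within about half a millimetre; the small dish was not touched, and the job was handed in at about 19 s.

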